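# Set the gauge slide to the marked stop

## Robot

A 6-joint arm with a two-finger parallel gripper is mounted at the origin on the work surface. World frame = base frame: x ahead of the robot, y to its left, z up, the work surface at z = 0. Lengths are in m, angles in rad, forces in N, time in s.
With the tool pointing down it reaches from about 0.375 to 0.975 m from the base axis. Payload 3.8 kg.
Tool frame: the origin (TCP) lies midway between the tips of the shut fingers; the grasp point (between the pads) lies 19 mm behind it (ctrl.grasp_offset is the distance from the TCP to the grasp point, in m); z points along the fingers, y is the line along which they close (so a half turn about z gives the same grasp; the last joint's range is limited). The gripper opens to 88 mm and grips with 3 to 60 N. Pads are 18 mm wide; open, the fingers measure 123 mm over their backs; the gripper's body (75 mm by 187 mm) begins 45 mm behind the grasp point.
Start: joints at [1.282, 0.264, 1.604, -0, 1.274, -0.037], TCP at [0.168, 0.654, 0.239] pointing down, gripper open.
Joint ranges: [-2.63, 2.63], [-0.94, 2.18], [0.31, 2.57], [-1.31, 4.45], [0, 2.66], [-2.55, 2.55]. Speed limits (rad/s): [2.57, 2.57, 3.14, 3.14, 3.14, 3.14].

## Interface

Orientations are given as a unit quaternion [x, y, z, w].
In Python, from rig import read_state, get_image, ctrl gives the robot as it stands.
- The arm moves only by the shell command python3 -m creep 'ROWS' [FORCE]. ROWS is JSON, a list of rows, each a list of 5 numbers: the opening, from 0 (shut) to 1 (fully open), then the shift along the world's x, y, z in m, then the turn about the world's z in degrees. A call has 1 to 12 rows; each row shifts and turns the commanded pose from where the row before left it; what a row does not reach is not made up. A row lasts 1/8 s, in which the tool goes at most 62.5 mm and 10.7 degrees, less where a joint would pass 70% of its speed; a pose out of reach is approached as far as the arm can. A call is refused whole if a number of a shift passes 0.0625 or a number of a turn 10.7, either way. A call with a gripper value outside its range is refused whole. The fingers move at their own pace and stop on an object; FORCE is the grip in N (left out, the last holds). Time passes only in rows, so rows that do not move let the fingers close. It gives the time, the measured TCP pose, the force, the opening and the grip force at its end, in the units of the state.
- read_state(): the state, without advancing time (a new reading comes with each control period).
- get_image(name): name is "scene" or "top" or "wrist"; returns a dict with "pixels" (400x640x3 uint8, red, green, blue), "depth" (400x640 float32, m along the optical axis (not along the pixel's ray), 0 where there is no reading), "fx", "fy", "cx", "cy" (pixels), "rvec" (rotation vector, rad) and "tvec" (3), from world to camera coordinates, as OpenCV has them; the wrist camera has in their place "T_tool_cam" (4x4, takes a point from camera to tool coordinates, whose origin is the TCP and whose axes are the flange's). Camera axes: x right, y down, z forward; pixel columns grow to the right and rows downward; lengths in m; the calibration is good to about 2 mm. The wrist camera is an equidistant fisheye: a pixel r from the principal point sees the ray r / f radians off the axis. A picture is of the moment at which its call begins: read the wrist's pose just before it.
- ctrl.sign_off(): hands the job in; it is judged then, once.
The state is a dict: "time_s": time; "joint_pos": joint angles; "qvel": joint speeds; "tau": joint torques, N m; "tcp_pos": TCP position; "tcp_rot": TCP orientation; "wrist_force": force on the tool from outside, world axes, zero at the start; "moment": the same for the moment, N m; "opening": opening from 0.0 (shut) to 1.0 (fully open); "grip_force": force on a finger pad.
Only numpy, scipy, OpenCV 4.12 (cv2) and the standard library are available. Lean on these libraries where they do the work, as an engineer would, in place of code of your own. Each camera call takes 0.05 s, during which the arm holds its last target. There are 200 camera calls.

## Task

Set the coupler gauge on the oak plank: with the fingertips, press down the pad in the middle of the slide to free its brake and, keeping it pressed, push the slide along its rail until it is right up against the marked stop, the one with the pointed bar across its top. Then let the pad spring up and move clear. Do not force the slide along while its brake is on, and leave the tube cap, base plate and half coupler where they lie.

Things in the scene. Friction and masses are not known exactly. Their poses are not given: they have to be found in the camera images.
- plank: Fixed oak plank, 340 (x) x 560 (y) x 30 mm; origin at the centre of its underside, z up. A steel rail 50 mm wide, 440 mm long lies along the plank's y at plank x = -70 mm, its top 50 mm above the work surface. Fixed at plank x +50 to +130, y -65 to +130 mm: a girder coupler under a toggle clamp with a red handle, up to 115 mm above the work surface.
- gauge_slide (a joint): Position of the dark steel slide along the rail, in m: 0 at the middle of the rail, growing along the plank's +y. Captive on the rail. While the brake is on, a push of up to about 18 N does not move it; with the pad pressed it runs with about 1 to 2 N.
- slide_mid (a point): Middle of the slide, 62 mm above the work surface (12 mm above the rail). The slide is 110 mm long along the rail, 64 mm wide, with a raised shoulder across each end (24 mm long, top 88 mm above the work surface); between the shoulders is a 62 mm long pocket, open at both sides, with the pad in it.
- press_pad (a joint): How far the pad is pressed down, in m: 0 sprung up (brake on), 0.006 fully down. The brake is free from about 0.003 down; the press rises to about 11 N there and stays nearly so to the bottom. It springs up when let go, which puts the brake on again.
- pad_top (a point): Centre of the top face of the pad, a black rubber pad with ribs, 54 mm (along the rail) x 48 mm, level. 76 mm above the work surface when up, 70 mm when fully down; it rides with the slide.
- marked_stop_mid (a point): Middle of the marked stop, 62 mm above the work surface: a fixed steel block over the rail, 40 mm along the rail, 64 mm wide, top at 77 mm; told by the bar with pointed ends, 134 mm across the rail, and the 30 mm round boss on top (to 89 mm). It may stand at either end of the rail. With the slide against it, their middles are 75 mm apart.
- plain_stop_mid (a point): Middle of the plain stop, 62 mm above the work surface: the same 40 x 64 mm block with a bare flat top, at the other end of the rail. Not the target.
- tube_cap: Loose blue plastic tube cap, 58 mm across, 32 mm high, standing on the plank; origin at the centre of its underside. Leave it.
- base_plate: Loose steel base plate, 130 x 130 x 6 mm with a spigot 38 mm across and 45 mm tall at its middle, flat on the plank; origin at the centre of its underside. Leave it.
- half_coupler: Loose grey half coupler, about 70 x 40 x 56 mm, on the plank; origin at the centre of its underside. Leave it.

How it is judged:
On the way, in this order (a step that is already met when the one before it is completed fails the run):
1. the pad is pressed down by the fingers before the slide has been moved (value of joint press_pad above 0.003 m and contact force between the fingers and press_pad above 1 N and distance of slide_mid from where it was at the start of the episode below 0.015 m), for 0.1 s.
2. the slide is against the marked stop, with the pad still pressed (horizontal distance between slide_mid and marked_stop_mid below 0.079 m and value of joint press_pad above 0.002 m), for 0.05 s.
At the end, for the whole second after the job is handed in: The slide stands against the marked stop (middles within 79 mm; 75 mm is touching), at rest, with its pad sprung up (less than 1.5 mm down), and the tube cap, base plate and half coupler are within 20 mm of where they were (horizontal distance between slide_mid and marked_stop_mid below 0.079 m and value of joint press_pad below 0.0015 m and velocity of joint gauge_slide between -0.005 and 0.005 m/s and distance of each of tube_cap, base_plate, half_coupler from where it was at the start of the episode below 0.02 m).
It fails at once if the slide is forced along while its brake is on (pad less than 1 mm down, slide faster than 20 mm/s) (value of joint press_pad below 0.001 m and (velocity of joint gauge_slide above 0.02 m/s or velocity of joint gauge_slide below -0.02 m/s)).
It fails at once if the tube cap, base plate or half coupler is moved more than 20 mm or lifted (distance of any of tube_cap, base_plate, half_coupler from where it was at the start of the episode above 0.02 m or height (world z) of any of tube_cap, base_plate, half_coupler above 0.042 m).
It also fails if it takes over 32 s, if anything falls off the work surface, if the arm or the gripper's body presses on something with over 40 N, if the wrist force passes 120 N, or if a joint passes its speed limit or range.

## Working session

There is one attempt and no reset: what is moved stays moved. The work goes in short steps, Python scripts to look and compute and a shell command to move; the robot and the scene stay as the last step left them, time stands still between calls to the robot, and variables do not carry over. Pictures are saved under pics/ and viewed, at most 10 in all, crops included, and the job is handed in when it is done.

```bash
ls; mkdir -p pics; cat > h.py <<'E'
import numpy as np,cv2
from rig import read_state,get_image,ctrl
def world(im):
    R=cv2.Rodrigues(np.array(im["rvec"],float))[0];t=np.array(im["tvec"],float).ravel()
    v,u=np.mgrid[0:400,0:640];d=im["depth"]
    P=np.stack([(u-im["cx"])/im["fx"]*d,(v-im["cy"])/im["fy"]*d,d],-1)
    W=(P-t)@R
    W[d==0]=np.nan
    return W
E
python3 - <<'E'
from h import *
import pickle
a=get_image("top");b=get_image("scene");pickle.dump((a,b),open("im.pkl","wb"))
cv2.imwrite("pics/top.png",a["pixels"][:,:,::-1]);cv2.imwrite("pics/scene.png",b["pixels"][:,:,::-1])
for m in(a,b):print(m["rvec"],m["tvec"],m["fx"],m["cx"],m["cy"])
E
```

```text
pics
[ 2.10841465 -2.14284663  0.23181765] [0.02061807 0.6200386  0.82585369] 426.42950089659047 328.81213808714926 205.23324536423948
[ 2.31543668  1.06771774 -0.36630763] [-0.42171316 -0.3068244   1.08071993] 362.69397315681766 317.0547027768987 192.7809883144184
```

View pics/top.png

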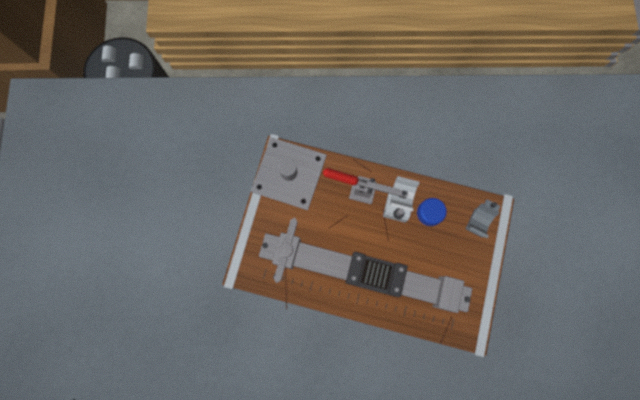

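View pics/scene.png

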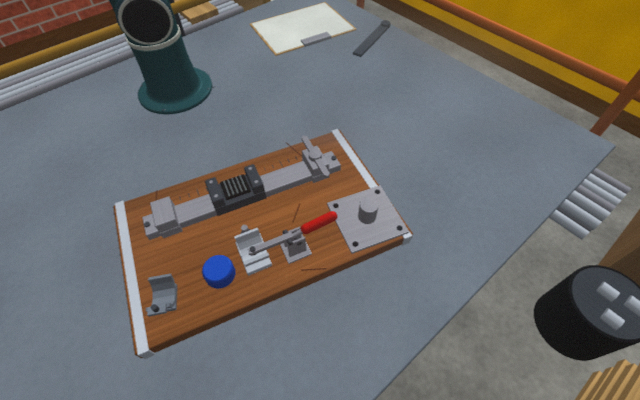

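The top view shows the slide's pad at about (377,274), the marked stop's boss at (286,251) and the plain stop at (451,293). In the scene view the pad is near (236,187), the marked stop near (315,157) and the plain stop near (163,217). The clamp, cap and loose parts lie on the far side of the rail.

```bash
python3 - <<'E'
from h import *
import pickle
a,b=pickle.load(open("im.pkl","rb"))
np.set_printoptions(precision=4,suppress=True)
for n,m,pad,box,boss,pl in(("top",a,(377,274),(340,245,412,305),(286,251),(451,293)),("scene",b,(236,187),(200,160,270,218),(315,155),(163,212))):
    W=world(m);px=m["pixels"].astype(int)
    x0,y0,x1,y1=box
    mask=np.zeros((400,640),bool);mask[y0:y1,x0:x1]=px[y0:y1,x0:x1].max(-1)<85
    k=mask&(W[...,2]>.08)&(W[...,2]<.1)
    print(n,"shoulders",k.sum(),W[k].mean(0),cv2.minAreaRect(W[k][:,:2].astype(np.float32)*1000))
    for nm,p in(("pad",pad),("boss",boss),("plain",pl)):
        q=W[p[1]-3:p[1]+4,p[0]-3:p[0]+4].reshape(-1,3);print(nm,np.nanmedian(q,0))
    # whole-block by height > .07 near boss / plain
    for nm,p,lo,hi in(("boss/bar",boss,.08,.1),("plain top",pl,.070,.083)):
        k=np.zeros((400,640),bool);k[p[1]-40:p[1]+40,p[0]-30:p[0]+30]=1
        k&=(W[...,2]>lo)&(W[...,2]<hi)
        if k.sum()>10:print(nm,k.sum(),W[k].mean(0),cv2.minAreaRect(W[k][:,:2].astype(np.float32)*1000))
    # two-view rays of pad centre
# triangulate hand-picked pixels
def ray(m,p):
    R=cv2.Rodrigues(np.array(m["rvec"]))[0];t=np.array(m["tvec"])
    return -R.T@t,R.T@np.array([(p[0]-m["cx"])/m["fx"],(p[1]-m["cy"])/m["fy"],1])
for n,p,q in(("pad",(377,274),(236,187)),("boss",(286,251),(315,155)),("plain",(451,293),(163,212))):
    c1,d1=ray(a,p);c2,d2=ray(b,q);s=np.linalg.lstsq(np.stack([d1,-d2],1),c2-c1,rcond=None)[0]
    A,B=c1+s[0]*d1,c2+s[1]*d2;print("tri",n,(A+B)/2,np.linalg.norm(A-B))
print(read_state())
E
```

```text
top shoulders 730 [ 0.4761 -0.0801  0.088 ] ((476.62841796875, -80.18128967285156), (110.09346008300781, 63.8806266784668), 74.30973052978516)
pad [ 0.4767 -0.0823  0.0763]
boss [0.524  0.097  0.0894]
plain [ 0.4372 -0.2268  0.0779]
boss/bar 555 [0.5265 0.0994 0.0864] ((527.3729248046875, 98.83024597167969), (35.71846008300781, 130.57635498046875), 78.45574188232422)
plain top 690 [ 0.4352 -0.2252  0.0775] ((435.34796142578125, -225.99899291992188), (40.621978759765625, 64.1478271484375), 73.53565979003906)
scene shoulders 503 [ 0.4845 -0.0862  0.0882] ((481.3656311035156, -82.09848022460938), (107.76981353759766, 63.58324432373047), 74.73163604736328)
pad [ 0.4868 -0.0817  0.0772]
boss [0.5355 0.0953 0.0903]
plain [ 0.4437 -0.2278  0.0782]
boss/bar 369 [0.5355 0.0965 0.0869] ((530.2537231445312, 97.890625), (30.650856018066406, 132.2259063720703), 66.59343719482422)
plain top 577 [ 0.443  -0.2273  0.0774] ((440.23175048828125, -227.20950317382812), (40.395023345947266, 65.43872833251953), 74.35369873046875)
tri pad [ 0.478  -0.0813  0.0679] 0.004650692441380227
tri boss [0.5262 0.0998 0.0785] 0.004330200771329037
tri plain [ 0.4373 -0.2283  0.0703] 0.0013879296195623528
{'time_s': 0.1, 'joint_pos': array([ 1.2821,  0.2646,  1.6052,  0.    ,  1.2737, -0.0369]), 'qvel': array([ 0.001 , -0.0025, -0.0023,  0.0016,  0.0009,  0.0021]), 'tau': array([ -0.0006, -50.3626, -35.8066,   0.073 ,   0.0234,  -0.    ]), 'tcp_pos': array([0.168 , 0.6531, 0.2376]), 'tcp_rot': array([ 0.1256,  0.9921, -0.001 , -0.0002]), 'wrist_force': array([0.6271, 0.8721, 0.5511]), 'moment': array([ 0.0282, -0.0034, -0.0098]), 'grip_force': 0.0, 'opening': 0.9975183392967945}
```

The pad is at about (0.479,-0.081,0.076), the marked stop at (0.527,0.098) and the plain stop at (0.438,-0.2265). Middles are 185 mm apart, so the slide must travel about 110 mm along (0.267,0.964). Heights and sizes agree with the text. The tool's y axis already lies along the rail, so no turn is needed.

```bash
python3 -m creep '[[0,0.045,-0.02,0,0],[0,0.045,-0.02,0,0],[0,0.045,-0.02,0,0],[0,0.045,-0.02,0,0],[0,0.01,-0.06,0,0],[0,0.01,-0.06,0,0],[0,0.01,-0.06,0,0],[0,0.01,-0.06,0,0],[0,0.01,-0.06,0,0],[0,0.01,-0.06,0,0],[0,0.01,-0.06,0,0],[0,0.01,-0.06,0,0]]' 20
python3 -m creep '[[0,0.013,-0.044,0,0],[0,0.013,-0.044,0,0],[0,0.013,-0.044,0,0],[0,0.012,-0.042,0,0],[0,0,0,0,0],[0,0,0,0,0]]'
```

```text
time_s: 1.6
tcp_pos: [0.4279, 0.0918, 0.2385]
tcp_rot: [0.125, 0.992, 0.0, 0.0]
wrist_force: [1.2, -0.4, 0.1]
opening: 0.007
grip_force: 0.0
time_s: 2.35
tcp_pos: [0.4786, -0.0799, 0.2382]
tcp_rot: [0.126, 0.992, 0.0, -0.001]
wrist_force: [0.3, 0.1, 0.2]
opening: 0.006
grip_force: 0.0
```

```bash
python3 -m creep '[[0,0,0,-0.035,0],[0,0,0,-0.035,0],[0,0,0,-0.035,0],[0,0,0,-0.013,0],[0,0,0,0,0],[0,0,0,0,0]]'
python3 - <<'E'
from h import *
w=get_image("wrist");s=get_image("scene")
cv2.imwrite("pics/w1.png",np.hstack([w["pixels"][:,:,::-1][:, :],])); 
c=s["pixels"][80:280,100:400,::-1]; cv2.imwrite("pics/s1.png",cv2.resize(c,None,fx=2.5,fy=2.5))
E
```

```text
time_s: 3.1
tcp_pos: [0.4804, -0.0802, 0.1222]
tcp_rot: [0.125, 0.992, -0.0, 0.001]
wrist_force: [0.2, 0.1, 0.3]
opening: 0.002
grip_force: 0.0
```

View pics/w1.png

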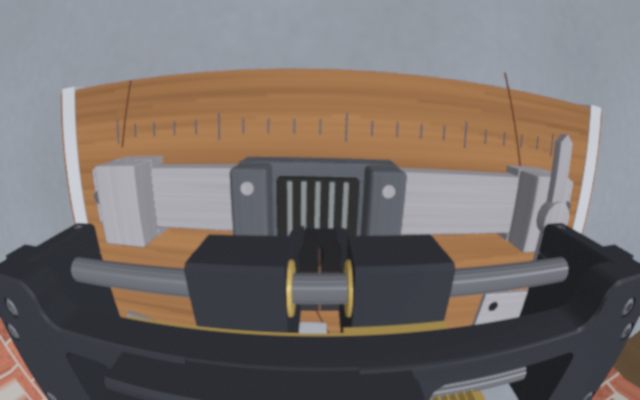

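View pics/s1.png

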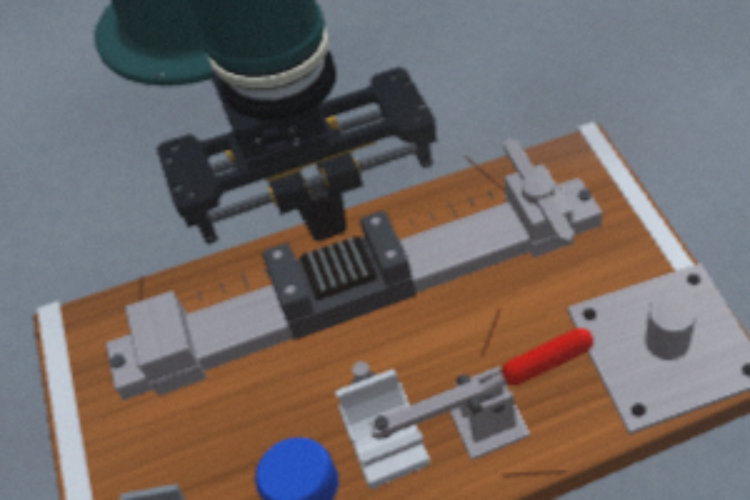

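The wrist view shows the finger gap (x≈319) centred on the ribbed pad (x 278–358) along the rail. The scene view shows the fingers above the pocket with clear space around them. Next I descend gently.

```bash
python3 -m creep '[[0,-0.001,-0.001,-0.02,0],[0,0,0,-0.015,0],[0,0,0,-0.004,0],[0,0,0,-0.002,0],[0,0,0,-0.002,0],[0,0,0,-0.002,0],[0,0,0,-0.002,0],[0,0,0,0,0],[0,0,0,0,0]]'
```

```text
time_s: 4.32
tcp_pos: [0.4786, -0.0814, 0.0747]
tcp_rot: [0.126, 0.992, -0.0, 0.0]
wrist_force: [-2.4, 1.1, 5.7]
opening: 0.002
grip_force: 3.1
```

```bash
python3 -m creep '[[0,0,0,-0.001,0],[0,0,0,-0.001,0],[0,0,0,-0.001,0],[0,0,0,0,0],[0,0,0,0,0]]'
```

```text
time_s: 4.95
tcp_pos: [0.4787, -0.0814, 0.0722]
tcp_rot: [0.126, 0.992, -0.0, 0.0]
wrist_force: [-3.5, 0.9, 10.0]
opening: 0.003
grip_force: 5.2
```

```bash
python3 -m creep '[[0,0,0,-0.001,0],[0,0,0,-0.0005,0],[0,0,0,0,0],[0,0,0,0,0]]'
```

```text
time_s: 5.45
tcp_pos: [0.4787, -0.0814, 0.0708]
tcp_rot: [0.126, 0.992, -0.0, 0.0]
wrist_force: [-3.9, 0.8, 10.5]
opening: 0.007
grip_force: 5.3
```

The force is flat at about 10.5 N and the pad is about 5 mm down, so the brake should be free. Now I push along the rail.

```bash
python3 -m creep '[[0,0.0005,0.002,0,0],[0,0.0005,0.002,0,0],[0,0.001,0.0035,0,0],[0,0.001,0.004,0,0],[0,0.001,0.004,0,0],[0,0.0012,0.0045,0,0],[0,0.0012,0.0045,0,0],[0,0.0012,0.0045,0,0],[0,0,0,0,0]]'
python3 - <<'E'
from h import *
s=get_image("scene");W=world(s)
c=s["pixels"][80:280,100:400,::-1]; cv2.imwrite("pics/s2.png",cv2.resize(c,None,fx=2.5,fy=2.5))
E
```

```text
time_s: 6.58
tcp_pos: [0.4869, -0.052, 0.071]
tcp_rot: [0.125, 0.992, 0.0, 0.001]
wrist_force: [-3.4, 2.1, 10.6]
opening: 0.006
grip_force: 5.3
```

View pics/s2.png

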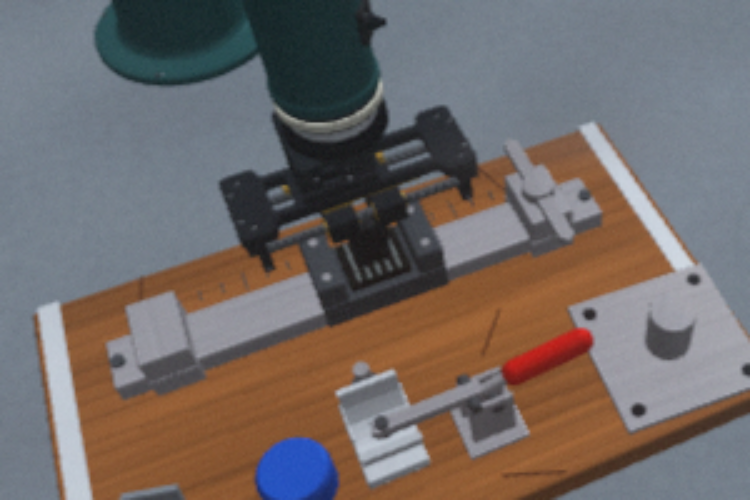

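The slide has moved with the fingers by about 30 mm (slide now near (378,262) in the crop), and the gripper's body is well above the stop. I continue.

```bash
python3 -m creep '[[0,0.0012,0.0045,0,0],[0,0.0014,0.005,0,0],[0,0.0014,0.005,0,0],[0,0.0014,0.005,0,0],[0,0.0014,0.005,0,0],[0,0.0014,0.005,0,0],[0,0.0014,0.005,0,0],[0,0.0014,0.005,0,0],[0,0.0014,0.005,0,0],[0,0.0014,0.005,0,0],[0,0.0014,0.005,0,0],[0,0,0,0,0]]'
```

```text
time_s: 8.12
tcp_pos: [0.5023, 0.0027, 0.0712]
tcp_rot: [0.126, 0.992, 0.0, 0.001]
wrist_force: [-2.5, 1.5, 10.6]
opening: 0.006
grip_force: 5.3
```

```bash
python3 -m creep '[[0,0.0008,0.003,0,0],[0,0.0008,0.003,-0.0003,0],[0,0.0008,0.003,0,0],[0,0.0008,0.003,0,0],[0,0.0005,0.002,0,0],[0,0.0005,0.002,0,0],[0,0.0005,0.002,0,0],[0,0,0,0,0]]'
python3 -m creep '[[0,0.0005,0.002,0,0],[0,0.0005,0.002,0,0],[0,0.0003,0.001,0,0],[0,0.0003,0.001,0,0],[0,0,0,0,0]]'
```

```text
time_s: 9.12
tcp_pos: [0.5073, 0.0203, 0.071]
tcp_rot: [0.125, 0.992, 0.0, 0.001]
wrist_force: [-1.4, 0.6, 10.9]
opening: 0.007
grip_force: 5.3
time_s: 9.75
tcp_pos: [0.5089, 0.0262, 0.071]
tcp_rot: [0.125, 0.992, 0.0, 0.002]
wrist_force: [-2.8, 0.2, 9.9]
opening: 0.006
grip_force: 5.3
```

```bash
python3 -m creep '[[0,0.0005,0.0015,0,0],[0,0.0003,0.0015,0,0],[0,0.0003,0.001,0,0],[0,0,0,0,0]]'
python3 - <<'E'
from h import *
np.set_printoptions(precision=4,suppress=True)
s=get_image("scene")
c=s["pixels"][100:240,200:380,::-1]; cv2.imwrite("pics/s3.png",cv2.resize(c,None,fx=4,fy=4))
t=get_image("top");cv2.imwrite("pics/t3.png",cv2.resize(t["pixels"][200:320,220:420,::-1],None,fx=4,fy=4))
E
```

```text
time_s: 10.25
tcp_pos: [0.5097, 0.0286, 0.0709]
tcp_rot: [0.125, 0.992, -0.001, 0.001]
wrist_force: [-1.0, -6.5, 10.6]
opening: 0.008
grip_force: 5.3
```

View pics/s3.png

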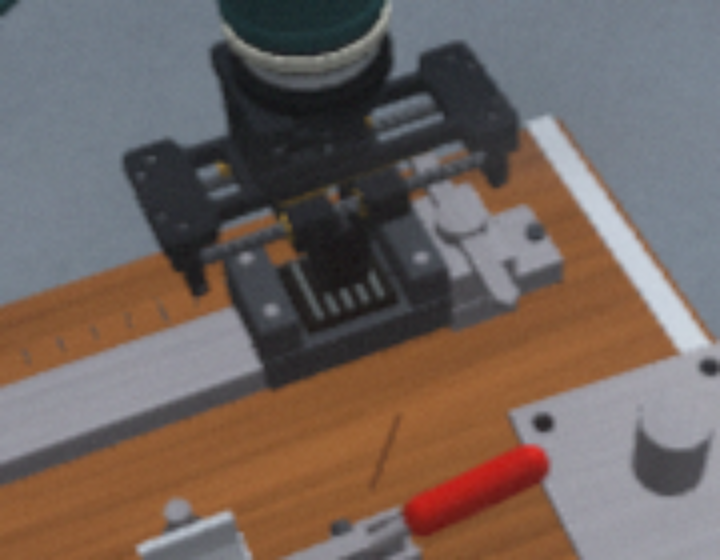

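The slide is touching the marked stop (no gap at about (447,300)), and the reaction along the rail rose to 6.5 N. I lift straight up.

```bash
python3 -m creep '[[0,0,0,0,0],[0,0,0,0.003,0],[0,0,0,0.004,0],[0,0,0,0.006,0],[0,0,0,0.015,0],[0,0,0,0.03,0],[0,0,0,0.04,0],[0,0,0,0.04,0],[0,0,0,0.04,0],[0,0,0,0,0],[0,0,0,0,0]]'
python3 -m creep '[[0,0,-0.06,0,0],[0,0,-0.06,0,0],[0,0,-0.06,0,0],[0,0,-0.06,0,0],[0,0,0,0,0],[0,0,0,0,0]]'
python3 - <<'E'
from h import *
np.set_printoptions(precision=4,suppress=True)
for n,box,pad in(("scene",(230,140,310,205),None),("top",(285,225,370,290),None)):
    s=get_image(n);W=world(s);px=s["pixels"].astype(int)
    x0,y0,x1,y1=box;m=np.zeros((400,640),bool);m[y0:y1,x0:x1]=px[y0:y1,x0:x1].max(-1)<85
    k=m&(W[...,2]>.08)&(W[...,2]<.1);r=cv2.minAreaRect(W[k][:,:2].astype(np.float32))
    c=np.array(r[0]);d=np.linalg.norm(W[...,:2]-c,axis=-1)<.015
    print(n,k.sum(),r,"pad z",np.nanmedian(W[...,2][d]))
    cv2.imwrite(f"pics/{n}4.png",cv2.resize(s["pixels"][120:320,200:500,::-1],None,fx=2.5,fy=2.5))
E
```

```text
time_s: 11.72
tcp_pos: [0.5079, 0.0303, 0.2466]
tcp_rot: [0.125, 0.992, 0.0, -0.0]
wrist_force: [-0.8, -0.2, -0.3]
opening: 0.004
grip_force: 0.0
time_s: 12.48
tcp_pos: [0.5073, -0.2092, 0.2449]
tcp_rot: [0.126, 0.992, 0.001, -0.002]
wrist_force: [0.7, 0.3, 0.7]
opening: 0.005
grip_force: 0.0
scene 417 ((0.5132705569267273, 0.02890859544277191), (0.11572100967168808, 0.06322459131479263), 74.22847747802734) pad z 0.07722171279427636
top 664 ((0.5068396329879761, 0.02663404494524002), (0.10787155479192734, 0.06353551149368286), 74.16075897216797) pad z 0.07657994411013228
```

View pics/top4.png

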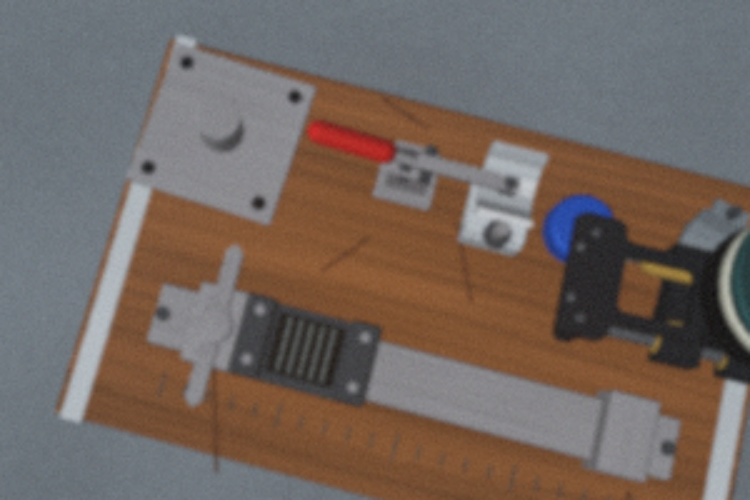

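The slide (crop (305,350)) stands against the marked stop with no gap. The middles measure about 74 mm apart, the pad is up at 76.6 mm, and the loose parts are undisturbed.

```bash
python3 -c "from rig import ctrl;print(ctrl.sign_off())"
```

```text
the job is handed in; nothing more can be done
None
```

The slide is against the marked stop (middles measured about 74 mm apart), the pad has sprung up, the loose parts look undisturbed, and the job is handed in; no verdict came back.

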